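Set the throttle screw of a pedal air valve

ROBOT

A 7-joint arm with a two-finger parallel gripper is mounted at the origin on the work surface. World frame = base frame: x ahead of the robot, y to its left, z up, the work surface at z = 0. Lengths are in m, angles in rad, forces in N, time in s.
With the tool pointing down it reaches from about 0.425 to 0.925 m from the base axis. Payload 6.8 kg.
Tool frame: the origin (TCP) lies midway between the tips of the shut fingers; the grasp point (between the pads) lies r.tcp_to_grasp behind it (r.tcp_to_grasp is the distance from the TCP to the grasp point, in m); x points along the fingers, y is the direction in which the jaws open and shut, and the axes are right-handed (so a half turn about x gives the same grasp; the last joint's range is limited). The gripper opens to 85 mm and grips with 20 to 120 N. Pads are 22 mm wide; open, the fingers measure 114 mm over their backs; the gripper's body (76 mm by 85 mm) begins 54 mm behind the grasp point. The pads swing forward as they close: fully open they stand 13 mm farther back than shut.
Start: joints at [1.038, 0.477, 0.022, 1.555, -0.011, 1.109, -0.083], TCP at [0.278, -0.615, 0.231] pointing down, gripper open.
Joint ranges: [-2.96, 2.96], [-0.34, 2.1], [-1.41, 1.46], [0.24, 2.44], [-1.37, 4.51], [0.17, 1.92], [-2.96, 2.96]. Speed limits (rad/s): [2.39, 2.39, 3.14, 3.14, 3.14, 3.14, 3.14].

INTERFACE

Orientations are given as a rotation vector (axis times angle).
In Python, from bench import r, grab_frame, search_frame, cut_out, pinpoint gives the robot as it stands. The module is installed in compiled form; this text tells all that it offers.
- The arm moves only by the tool apply_moves, never from a script. Its argument "commands" is a list of rows, each a list of 7 numbers: the finger opening in mm, from 0 to 85.4, then the shift along the tool's x, y, z in mm, then the turn, a rotation vector about the tool's x, y, z in rad. A call has 1 to 20 rows; each row is the pose to reach, as a shift and turn from the pose commanded when the call began, along the tool's axes at that moment; what a row does not reach only later rows make up. A row lasts 1/10 s, in which the tool goes at most 50 mm and 8.59 degrees, less where a joint would pass 70% of its speed; a pose out of reach is approached as far as the arm can. A call with a gripper value outside its range is refused whole. The fingers move at their own pace and stop on an object; "force" is the grip in N (left out, the last holds). Time passes only in rows, so rows that repeat a pose let the fingers close. It gives the time, the measured TCP pose, the force and the opening at its end, in the units of the state.
- r.get_obs(): the state, without advancing time (a new reading comes with each control period).
- grab_frame(name): name is "side" or "top"; returns a dict with "pixels" (420x560x3 uint8, red, green, blue), "mtx" (3x3 intrinsics, pixels), "position" and "rotation" of the camera in the world. Camera axes: x right, y down, z forward; pixel columns grow to the right and rows downward; lengths in m; the calibration is good to about 2 mm. A picture is of the moment at which its call begins. There is no depth.
- r.hand_in(): hands the job in, once; it reports no verdict.
Trained networks look in the newest picture that a camera, given by its name, has taken for a name from the list of things; names that differ only in an ending like _2 or _b are one class to them, and where a whole thing is asked for, a point or a joint stands for the part that bears it (a point fixed in the world has none). Each returns a list of dicts, best first, with "confidence" (0 to 1); they miss things now and then, are a little off and sometimes report something else, mostly with a low value. They report only what shows in the picture. A call takes as long as a camera call.
- search_frame(label, camera): "point" ([column, row] as shares, 0 to 1, of the picture: columns of its width, rows of its height, amid what is visible of it).
- cut_out(label, camera): "pixels" (420x560 bool, what is visible of it) and "point" ([column, row] as shares, 0 to 1, of the picture: columns of its width, rows of its height, amid what is visible of it).
- pinpoint(label, camera): "point" ([column, row] as shares, 0 to 1, of the picture: columns of its width, rows of its height: a listed point, or the origin of a listed thing).
The state is a dict: "clock": time; "joints": joint angles; "qvel": joint speeds; "tau": joint torques, N m; "tcp_pos": TCP position; "orientation": TCP orientation; "contact_force": force on the tool from outside, world axes, zero at the start; "moment": the same for the moment, N m; "grip_width": finger opening in m.
Only numpy, scipy, OpenCV 4.12 (cv2) and the standard library are available. Lean on these libraries where they do the work, as an engineer would, in place of code of your own. Each camera call takes 0.05 s, during which the arm holds its last target.

TASK

Set up the pedal valve of the panel clamp: push its pedal right down to its stop with the gripper and let it come fully up again, so that the valve is free. Then turn the brass thumbscrew on the valve block clockwise until it seats, back it off a quarter turn, and finish while still gripping it there, so that I can tighten the lock ring under it. Leave everything else on the bench where it is.

Things in the scene. Friction and masses are not known exactly. Their poses are not given: they have to be found in the camera images.
- foot_valve: pedal air valve, fixed to the bench: plywood board 340 x 156 mm, grey cast base, pedal, aluminium valve block (66 x 76 mm, top 84 mm above the bench). Origin on the bench below the pedal's hinge; x runs level from the pedal (reaching to x = -160 mm) to the valve block (x = 33 to 107 mm; thumbscrew at x = 66, y = 0), z up. Nothing on it is higher than 130 mm.
- pedal (a joint): angle of the sprung pedal, rad: 0 = fully up (where the spring holds it), grows as it is pressed, 0.28 = down on its stop. Pressed at pedal_pad it gives way at about 4 N, needs about 9 N at the stop, and comes up by itself when let go.
- pedal_pad (a point): place to press, on top of the pedal's black ribbed rubber tread (74 mm wide, 112 mm long), on its centre line, 131 mm from the hinge and 28 mm from the rubber's toe edge. The tread slopes 0.22 rad up towards the toe at rest; from rest to stop this place goes down 36 mm.
- pedal_hinge (a point): middle of the pedal's hinge shaft, 70 mm above the bench; the shaft lies along the valve's y axis.
- throttle_turn (a joint): how far the thumbscrew is screwed out, rad: 0 = seated (it will not turn farther clockwise), grows as it is turned counter-clockwise seen from above; 1.571 = a quarter turn out, 6.283 = end of its thread. It starts 1 to 3 rad out. The thread drags with 0.07 N m and stays where it is left.
- thumbscrew: brass thumbscrew upright on the valve block; flat spade head 34 mm wide, 9 mm thick, 28 mm tall. Origin: head centre, about 115 mm above the bench; z up, x along the 34 mm width, so the flats face +y and -y and are gripped along y. The axes turn with it; it climbs 1.5 mm a turn; seated, its x is parallel to the valve's x. The steel lock ring (25 mm across) ends 20 mm below the origin; keep above.
- spanner: steel open-ended spanner 160 mm long, flat on the bench beside the valve; leave it. Origin at its underside.
- tape_roll: roll of clear tape, 68 mm across, 50 mm high, flat on the bench beside the valve block; leave it. Origin at the centre of its underside.
- marker: black marker pen 132 mm long, 17 mm thick, on the bench beside the pedal; leave it. Origin at its underside.
- spare_screw: spare brass thumbscrew of the same make, lying loose on the bench beside the valve block, 76 mm long; leave it. Origin at its underside.
- knife: retracted utility knife with red handle, 170 mm long, on the bench; leave it. Origin at the centre of its underside.
- scraper: flat steel folding scraper 160 mm long, on the bench; leave it. Origin at the centre of its underside.
- carving_left: carved rosewood relief panel, 290 x 145 x 24 mm, on the bench to the left; leave it. Origin at the centre of its underside.
- carving_right: carved rosewood relief panel, 290 x 145 x 24 mm, on the bench to the right; leave it. Origin at the centre of its underside.

How it is judged:
By the outcome, as a careful person would: the job done as asked, in the order asked, and still so for the second after the job is handed in, while the arm keeps its last pose, push and grip.
It also fails if it takes over 64 s, if anything falls off the work surface, if the arm or the gripper's body presses on something with over 40 N, if the wrist force passes 120 N, or if a joint passes its speed limit or range.

## Working session

There is one attempt and no reset: what is moved stays moved. The work goes in short steps, Python scripts to look and compute and a tool call to move; the robot and the scene stay as the last step left them, time stands still between calls to the robot, and variables do not carry over. Pictures are saved under pics/ and viewed, and the job is handed in when it is done.

Besides the shell and the picture viewer there is one more tool, called after "Emit:" as name(argument=value, ...) on one line, values as JSON. apply_moves: Moves the arm, as the interface text tells. Its arguments: {"type":"object","properties":{"commands":{"type":"array"},"force":{"type":"number"}},"required":["commands"]}

```bash
mkdir -p pics; python3 - <<'E'
from bench import r, grab_frame, search_frame, cut_out, pinpoint
import cv2,numpy as np
o=r.get_obs();print(o, r.tcp_to_grasp)
for c in("side","top"):
    f=grab_frame(c);cv2.imwrite(f"pics/{c}0.png",f["pixels"][:,:,::-1])
    print(c,f["mtx"].tolist(),f["position"],np.array(f["rotation"]).tolist())
    for l in("pedal_pad","pedal_hinge","thumbscrew","foot_valve"):
        print(l,[(round(d["confidence"],2),(np.array(d["point"])*[560,420]).round(1).tolist()) for d in pinpoint(l,c)])
E
```

```text
{'clock': 0.0, 'joints': array([ 1.03789946,  0.47782312,  0.02234418,  1.55644347, -0.01150294,
        1.10930626, -0.08310759]), 'qvel': array([-7.07433857e-04,  1.89473786e-03,  1.32393439e-03,  4.28800390e-04,
       -2.06261894e-04, -1.15611009e-03, -5.58716791e-05]), 'tau': array([ 1.41123228e-04, -5.96450651e+01,  1.60858568e+00, -2.81200683e+01,
        1.26435194e-02,  9.34071344e-03, -5.00873932e-05]), 'tcp_pos': array([ 0.27793231, -0.61447527,  0.23031375]), 'orientation': array([ 1.98703944,  0.43043715, -1.98810523]), 'contact_force': array([-0.96475755, -0.44579259,  0.8696069 ]), 'moment': array([ 0.05277665, -0.01215208,  0.01755678]), 'grip_width': 0.08536539318180045} 0.0187
side [[477.28456674039626, 0.0, 276.3889567013641], [0.0, 477.28456674039626, 204.79615296593303], [0.0, 0.0, 1.0]] [-0.36603073 -0.97060942  0.95769489] [-2.0495442144087814, 0.7761443311453775, -0.4407810003019152]
pedal_pad [(0.56, [243.2, 194.7]), (0.26, [275.4, 213.1]), (0.16, [267.6, 184.4])]
pedal_hinge [(0.55, [275.0, 197.5])]
thumbscrew [(0.73, [303.7, 329.6]), (0.49, [285.7, 183.1])]
foot_valve [(0.75, [273.2, 209.5])]
top [[463.0637459317553, 0.0, 280.6549564604326], [0.0, 463.0637459317553, 213.1766337159098], [0.0, 0.0, 1.0]] [ 0.21494227 -0.00427225  1.36903186] [-2.107185162554817, 2.100533762957028, -0.23574177056651646]
pedal_pad [(0.73, [259.2, 232.5]), (0.27, [154.0, 290.1])]
pedal_hinge []
thumbscrew [(0.45, [256.5, 161.1])]
foot_valve [(0.77, [260.6, 199.2])]
```

View pics/side0.png

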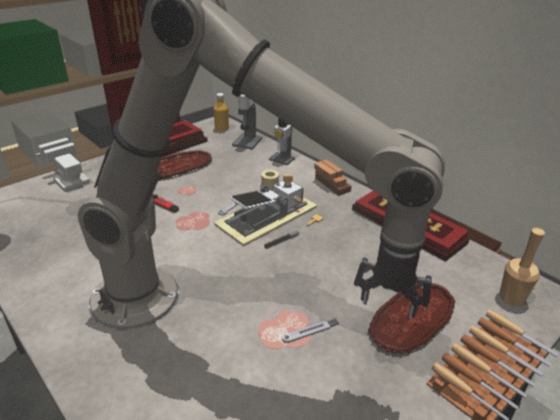

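View pics/top0.png

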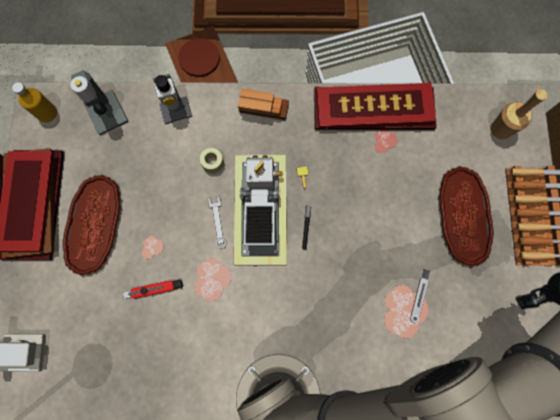

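```bash
cat > h.py <<'E'
from bench import r, grab_frame, search_frame, cut_out, pinpoint
import cv2,numpy as np
from scipy.spatial.transform import Rotation as R
def cam(f):
    rot=np.array(f["rotation"]); M=rot if rot.shape==(3,3) else R.from_rotvec(rot).as_matrix()
    return np.array(f["mtx"]),M,np.array(f["position"])
def proj(f,P):
    K,M,p=cam(f); q=(np.atleast_2d(P)-p)@M; q=q@K.T; return q[:,:2]/q[:,2:]
def atz(f,uv,z):
    K,M,p=cam(f); d=M@np.linalg.inv(K)@np.array([uv[0],uv[1],1.]); return p+d*(z-p[2])/d[2]
def tri(fs,uvs):
    A=np.zeros((3,3));b=np.zeros(3)
    for f,uv in zip(fs,uvs):
        K,M,p=cam(f); d=M@np.linalg.inv(K)@np.array([uv[0],uv[1],1.]);d/=np.linalg.norm(d)
        Q=np.eye(3)-np.outer(d,d);A+=Q;b+=Q@p
    return np.linalg.solve(A,b)
def crop(f,u0,v0,u1,v1,s,name,pts=()):
    im=f["pixels"][v0:v1,u0:u1,::-1].copy()
    im=cv2.resize(im,None,fx=s,fy=s,interpolation=cv2.INTER_CUBIC)
    for (u,v),c in pts: cv2.circle(im,(int((u+.5-u0)*s),int((v+.5-v0)*s)),3,c,1)
    cv2.imwrite(name,im)
E
python3 - <<'E'
from h import *
t=grab_frame("top");s=grab_frame("side")
print(proj(t,[[0.278,-.615,.231]]),proj(s,[[0.278,-.615,.231]]))
print("tri pad",tri([t,s],[(259.2,232.5),(243.2,194.7)]))
print("screw",tri([t,s],[(256.5,161.1),(285.7,183.1)]),"pad",tri([t,s],[(259.2,232.5),(243.2,194.7)]))
print("origin top",atz(t,(260.6,199.2),0),"side",atz(s,(273.2,209.5),0))
# yellow board outline
hsv=cv2.cvtColor(t["pixels"],cv2.COLOR_RGB2HSV)
m=cv2.inRange(hsv,(20,50,120),(35,255,255));m[:,:225]=0;m[:,296:]=0;m[:145]=0;m[275:]=0
p=cv2.findNonZero(m);rc=cv2.minAreaRect(p);bx=cv2.boxPoints(rc);print(rc)
W=np.array([atz(t,b,0.012) for b in bx]);print(W.round(4));print([np.linalg.norm(W[i]-W[i-1]).round(4) for i in range(4)])
crop(t,225,145,300,275,4.5,"pics/t1.png");crop(s,205,160,345,260,5.5,"pics/s1.png")
E
```

```text
[[531.96364023 292.18901848]] [[386.01056429 313.11092733]]
tri pad [0.43954375 0.05500107 0.12957091]
screw [0.65334521 0.07152125 0.08466271] pad [0.43954375 0.05500107 0.12957091]
origin top [0.56849216 0.05688272 0.        ] side [0.58279045 0.07057129 0.        ]
((259.5, 209.5), (111.0, 53.0), 90.0)
[[ 0.7095  0.1436  0.012 ]
 [ 0.71   -0.0204  0.012 ]
 [ 0.3666 -0.0206  0.012 ]
 [ 0.3661  0.1347  0.012 ]]
[np.float64(0.3435), np.float64(0.164), np.float64(0.3435), np.float64(0.1553)]
```

View pics/t1.png

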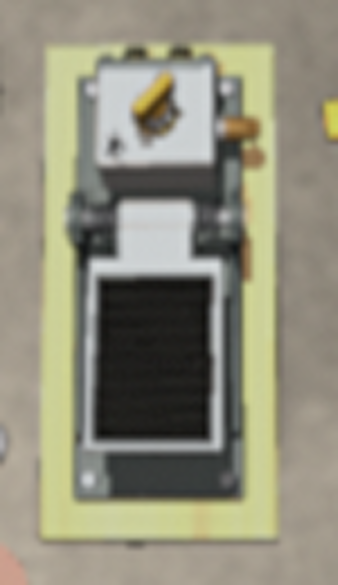

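View pics/s1.png

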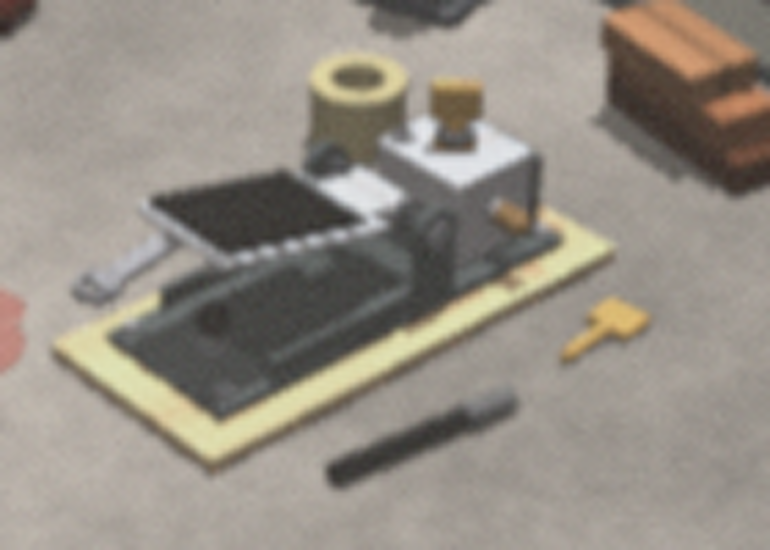

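```bash
cat > fit.py <<'E'
from h import *
from scipy.optimize import least_squares
t=grab_frame("top");s=grab_frame("side")
T=lambda u,v:(225+u/4.5-.5,145+v/4.5-.5)
S=lambda u,v:(205+u/5.5-.5,160+v/5.5-.5)
def tread(d,y,h): c,sn=np.cos(.22),np.sin(.22); return (-d*c+h*sn*0-h*sn, y, .07+d*sn+h*c)
obs=[]
for P,uv in [((.33,.078),T(43,45)),((.33,-.078),T(273,43)),((-.0,-.078),T(278,540)),((0,.078),T(40,540))]: obs.append((0,"b",(P[0]>.1,P[1]),uv))
for P,uv in [((0,.078),S(52,345)),((0,-.078),S(212,470)),((1,-.078),S(618,245))]: obs.append((1,"b",(P[0]>.1,P[1]),uv))
for P,uv in [((.159,.037),T(95,440)),((.159,-.037),T(214,440)),((.047,.037),T(99,277)),((.047,-.037),T(213,277))]: obs.append((0,"t",P,uv))
for P,uv in [((.159,.037),S(150,203)),((.159,-.037),S(230,255)),((.047,.037),S(285,172)),((.047,-.037),S(372,222))]: obs.append((1,"t",P,uv))
for P,uv in [((.099,.038),T(97,67)),((.099,-.038),T(214,65)),((.033,.038),T(97,165)),((.033,-.038),T(216,165))]: obs.append((0,"k",P,uv))
for P,uv in [((.033,.038),S(383,143)),((.033,-.038),S(462,187)),((.099,-.038),S(541,152))]: obs.append((1,"k",P,uv))
def res(q):
    x,y,a,h,b,zb=q[:6]; out=[]
    for c,k,P,uv in obs:
        L={"b":lambda:(b+.34*P[0],P[1],zb),"t":lambda:tread(P[0],P[1],h),"k":lambda:(P[0],P[1],.084)}[k]()
        W=R.from_euler('z',a).apply(L)+[x,y,0]
        out.append(proj([t,s][c],W)[0]-uv - (q[6:8] if c else q[8:10]))
    return np.concatenate([np.ravel(out),q[6:10]/3,[(zb-.012)/.003]])
o=least_squares(res,[.55,.055,0,.01,-.18,.012,0,0,0,0],loss='soft_l1',x_scale=[.1,.1,.1,.01,.1,.01,1,1,1,1])
q=o.x
if __name__=="__main__":
    print(q.round(4));print(res(q)[:-5].reshape(-1,2).round(1).tolist())
    x,y,a,h=q[:4]
    w=lambda L:(R.from_euler('z',a).apply(L)+[x,y,0]).round(4)
    print("pad",w(tread(.131,0,h)),"hinge",w((0,0,.07)),"screw",w((.066,0,.115)))
    g=(0,255,0)
    for f,nm,c in((t,"t",0),(s,"s",1)):
        p=[(proj(f,w(L))[0],(0,0,255)) for L in (tread(.131,0,h),(0,0,.07),(.066,0,.115),(.066,0,.095),(.066,0,.084))]
        if c==0: crop(t,225,145,300,275,4.5,"pics/t2.png",p)
        else: crop(s,205,160,345,260,5.5,"pics/s2.png",p)
E
python3 fit.py
```

```text
[ 0.5737  0.0541  0.0139  0.0126 -0.2039  0.0127  0.2447 -0.2513  1.2893
 -0.6978]
[[0.7, 0.4], [0.0, 0.3], [0.5, -0.3], [0.2, 0.3], [0.2, 0.1], [0.6, -1.1], [-0.0, 0.8], [-0.5, 1.2], [0.1, 0.9], [-0.6, 0.6], [0.2, 0.4], [-0.4, -0.0], [-0.3, 0.0], [0.5, 0.3], [-0.8, 0.1], [-0.0, -1.1], [-0.0, -0.9], [-0.1, -1.2], [-0.3, -1.5], [-0.0, -0.5], [0.6, 0.1], [-0.3, -0.1]]
pad [0.4431 0.0523 0.1109] hinge [0.5737 0.0541 0.07  ] screw [0.6397 0.0551 0.115 ]
```

```bash
python3 -c "
import cv2,numpy as np
a=cv2.imread('pics/t2.png');b=cv2.imread('pics/s2.png')
b=cv2.resize(b,(460,329));c=np.zeros((600,800,3),np.uint8);c[:585,:338]=a[:585,:338];c[:329,339:799]=b;cv2.imwrite('pics/c2.png',c)"
```

```text
(no output)
```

View pics/c2.png

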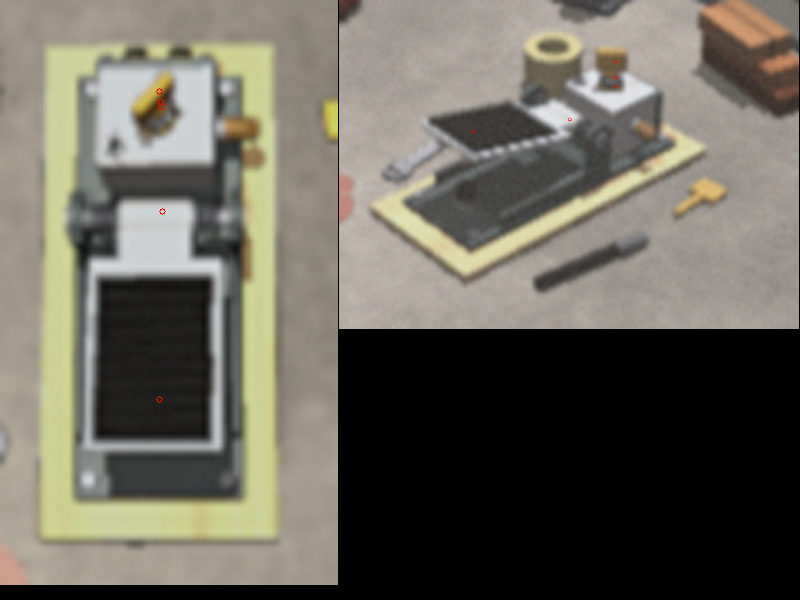

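```bash
cat >> h.py <<'E'
def rel(P,yaw=None):
    """shift (mm) and turn in tool frame to world P with tool down and tool-y at yaw"""
    o=r.get_obs();M=R.from_rotvec(o["orientation"])
    d=M.inv().apply(np.array(P)-o["tcp_pos"])*1000
    rv=None
    if yaw is not None:
        y=np.array([np.cos(yaw),np.sin(yaw),0]);x=np.array([0,0,-1.]);T=R.from_matrix(np.stack([x,y,np.cross(x,y)],1))
        rv=(M.inv()*T).as_rotvec().round(3)
    return d.round(1),rv
def st():
    o=r.get_obs();M=R.from_rotvec(o["orientation"]).as_matrix()
    print("t",round(o["clock"],2),"tcp",o["tcp_pos"].round(4),"F",o["contact_force"].round(1),"w",round(o["grip_width"],4),"j",o["joints"].round(3),"tool y yaw",np.arctan2(M[1,1],M[0,1]).round(3),"x",M[:,0].round(3))
E
python3 - <<'E'
from h import *
st()
print(rel([.45,-.3,.24],-np.pi/2), rel([.443,.052,.16],-np.pi/2), rel([.45,-.3,.24],0),rel([.45,-.3,.24],np.pi/2))
E
```

```text
t 0.7 tcp [ 0.2782 -0.615   0.2313] F [-0.8 -0.  -0.2] w 0.0856 j [ 1.038  0.477  0.022  1.555 -0.011  1.109 -0.083] tool y yaw -1.146 x [ 0. -0. -1.]
(array([  -8.7, -216.2, -286.4]), array([ 0.425, -0.   , -0.   ])) (array([  71.3, -539.8, -425. ]), array([ 0.425, -0.   , -0.   ])) (array([  -8.7, -216.2, -286.4]), array([-1.146,  0.   , -0.   ])) (array([  -8.7, -216.2, -286.4]), array([-2.717,  0.   , -0.   ]))
```

Emit:
apply_moves(commands=[[0, -9, -216, -286, -1.146, 0, 0], [0, -9, -216, -286, -1.146, 0, 0], [0, -9, -216, -286, -1.146, 0, 0], [0, -9, -216, -286, -1.146, 0, 0], [0, -9, -216, -286, -1.146, 0, 0], [0, -9, -216, -286, -1.146, 0, 0], [0, -9, -216, -286, -1.146, 0, 0], [0, -9, -216, -286, -1.146, 0, 0], [0, 60, -540, -425, -1.146, 0, 0], [0, 60, -540, -425, -1.146, 0, 0], [0, 60, -540, -425, -1.146, 0, 0], [0, 60, -540, -425, -1.146, 0, 0], [0, 60, -540, -425, -1.146, 0, 0], [0, 60, -540, -425, -1.146, 0, 0], [0, 60, -540, -425, -1.146, 0, 0], [0, 60, -540, -425, -1.146, 0, 0], [0, 60, -540, -425, -1.146, 0, 0], [0, 60, -540, -425, -1.146, 0, 0], [0, 60, -540, -425, -1.146, 0, 0], [0, 60, -540, -425, -1.146, 0, 0]])

```text
clock: 2.7
tcp_pos: [0.4432, 0.0505, 0.1715]
orientation: [1.211, 1.207, -1.211]
contact_force: [0.3, -0.1, 0.8]
grip_width: 0.0001
```

```bash
python3 - <<'E'
from h import *
st();t=grab_frame("top");s=grab_frame("side")
tc=r.get_obs()["tcp_pos"]
crop(t,190,145,330,275,4,"pics/t3.png",[(proj(t,tc)[0],(0,0,255))]);crop(s,205,130,345,260,4,"pics/s3.png",[(proj(s,tc)[0],(0,0,255))])
print(rel([.443,.052,.115]))
E
```

```text
t 2.7 tcp [0.4432 0.0505 0.1715] F [ 0.3 -0.1  0.8] w 0.0001 j [ 0.258  0.225 -0.572  2.111  0.162  0.847 -0.413] tool y yaw -0.003 x [ 0.    -0.001 -1.   ]
(array([56.4, -0.1, -1. ]), None)
```

View pics/s3.png

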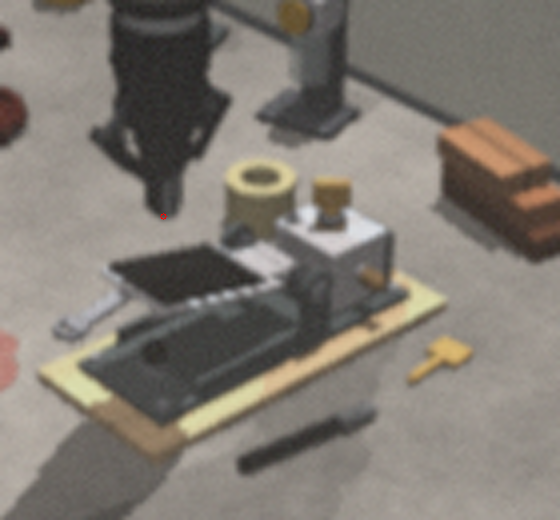

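View pics/t3.png

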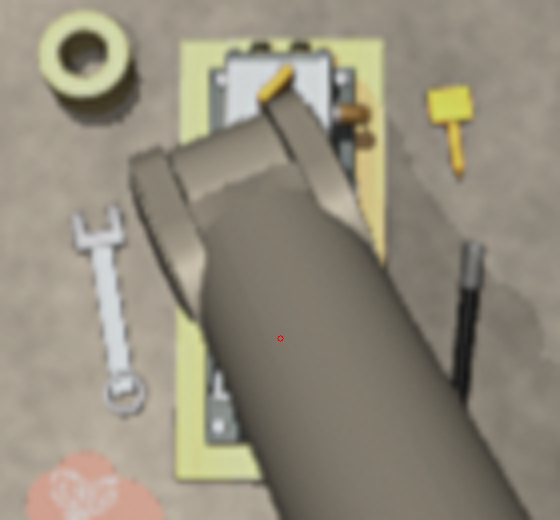

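Emit:
apply_moves(commands=[[0, 40, 1, -1, 0, 0, 0], [0, 50, 1, -1, 0, 0, 0], [0, 56, 1, -1, 0, 0, 0], [0, 62, 1, -1, 0, 0, 0], [0, 68, 1, -1, 0, 0, 0], [0, 68, 1, -1, 0, 0, 0]])

```text
clock: 3.4
tcp_pos: [0.4442, 0.0532, 0.1035]
orientation: [1.209, 1.209, -1.209]
contact_force: [-0.8, -0.4, 4.7]
grip_width: 0.0004
```

Emit:
apply_moves(commands=[[0, 6, 0, 0, 0, 0, 0], [0, 12, 0, 0, 0, 0, 0], [0, 18, 0, 0, 0, 0, 0], [0, 22, 0, 0, 0, 0, 0], [0, 25, 0, 0, 0, 0, 0], [0, 25, 0, 0, 0, 0, 0]])

```text
clock: 4.0
tcp_pos: [0.443, 0.0532, 0.0786]
orientation: [1.208, 1.21, -1.21]
contact_force: [-5.0, 0.5, 9.7]
grip_width: -0.0
```

Emit:
apply_moves(commands=[[0, 2, 0, 0, 0, 0, 0], [0, 4, 0, 0, 0, 0, 0], [0, 4, 0, 0, 0, 0, 0]])

```text
clock: 4.3
tcp_pos: [0.4429, 0.0532, 0.0748]
orientation: [1.208, 1.21, -1.21]
contact_force: [-6.7, 0.9, 10.0]
grip_width: -0.0004
```

Emit:
apply_moves(commands=[[0, 2, 0, 0, 0, 0, 0], [0, 3, 0, 0, 0, 0, 0], [0, 3, 0, 0, 0, 0, 0]])

```text
clock: 4.6
tcp_pos: [0.4431, 0.0532, 0.0737]
orientation: [1.207, 1.208, -1.211]
contact_force: [-15.0, -1.8, 39.1]
grip_width: 0.0001
```

```bash
python3 - <<'E'
from h import *
st();s=grab_frame("side")
crop(s,205,130,345,260,4,"pics/s4.png")
E
```

```text
t 4.6 tcp [0.4431 0.0532 0.0737] F [-15.   -1.8  39.1] w 0.0001 j [ 0.17   0.391 -0.506  2.189  0.321  0.634 -0.565] tool y yaw 0.0 x [-0.001 -0.003 -1.   ]
```

View pics/s4.png

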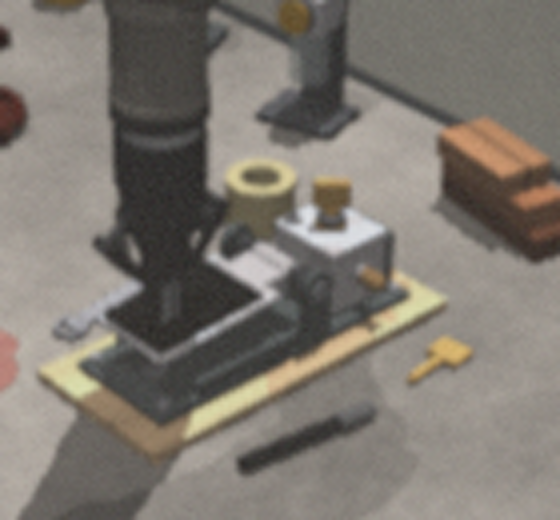

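Emit:
apply_moves(commands=[[0, -5, 0, 0, 0, 0, 0], [0, -12, 0, 0, 0, 0, 0], [0, -20, 0, 0, 0, 0, 0], [0, -30, 0, 0, 0, 0, 0], [0, -45, 0, 0, 0, 0, 0], [0, -80, 0, 0, 0, 0, 0], [0, -120, 0, 0, 0, 0, 0], [40, -120, 0, 0, 0, 0, 0]])

```text
clock: 5.45
tcp_pos: [0.447, 0.0541, 0.1962]
orientation: [1.214, 1.203, -1.202]
contact_force: [1.3, 0.1, 0.4]
grip_width: 0.0135
```

```bash
python3 - <<'E'
from h import *
st();s=grab_frame("side");t=grab_frame("top")
crop(s,205,130,345,260,4,"pics/s5.png");crop(t,245,150,275,185,16,"pics/t5.png")
for yaw in (.79,): print(rel([.640,.055,.17],yaw),rel([.640,.055,.101],yaw))
E
```

```text
t 5.45 tcp [0.447  0.0541 0.1962] F [1.3 0.1 0.4] w 0.0135 j [ 0.275  0.192 -0.59   2.082  0.139  0.895 -0.393] tool y yaw -0.0 x [ 0.009  0.001 -1.   ]
(array([ 22.8, 195.5,  -2. ]), array([-0.79 ,  0.001, -0.002])) (array([ 91.8, 195.4,  -2. ]), array([-0.79 ,  0.001, -0.002]))
```

View pics/s5.png

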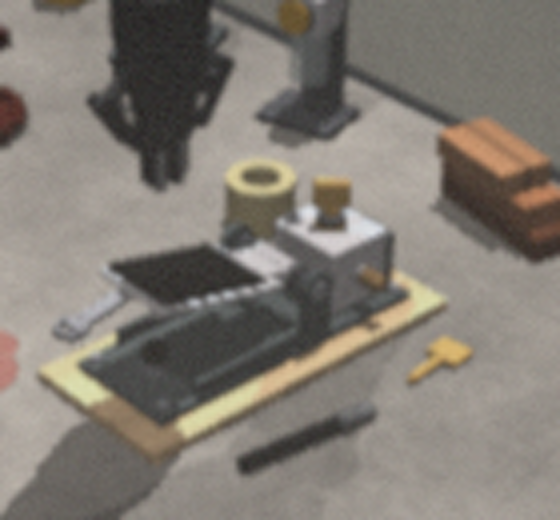

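View pics/t5.png

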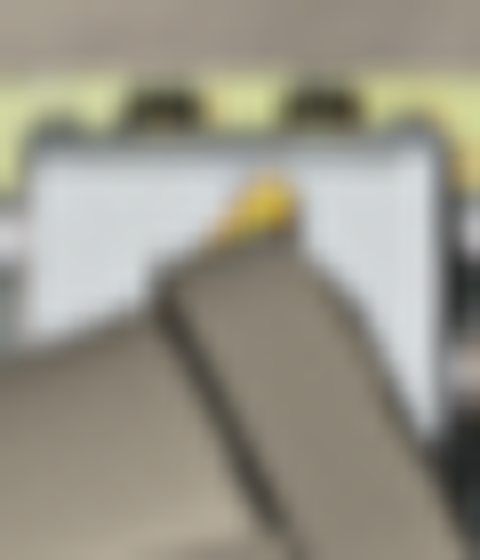

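```bash
python3 - <<'E'
from h import *
im=cv2.imread("pics/top0.png");c=im[155:180,248:272]
hsv=cv2.cvtColor(c,cv2.COLOR_BGR2HSV)
m=cv2.inRange(hsv,(15,130,120),(35,255,255))
p=np.argwhere(m)[:,::-1].astype(float);print(len(p),p.mean(0)+[248,155])
C=np.cov(p.T);w,v=np.linalg.eigh(C);d=v[:,1];print(w,d, "angle world", np.arctan2(-d[0],-d[1]), cv2.minAreaRect(p.astype(np.float32)))
cv2.imwrite("pics/t6.png",cv2.resize(c,None,fx=20,fy=20,interpolation=cv2.INTER_NEAREST))
f=grab_frame("top")
cen=np.array([.640,.055])
# simulate model edges of head top face for several angles
c4=cv2.resize(c,None,fx=12,fy=12,interpolation=cv2.INTER_CUBIC);outs=[]
for th in (-.6,-.75,-.9,-1.05):
    o=c4.copy()
    for z,col in((.129,(0,0,255)),(.101,(255,0,0))):
        P=[];
        for a,b in((17,4.5),(-17,4.5),(-17,-4.5),(17,-4.5)):
            P.append([cen[0]+(a*np.cos(th)-b*np.sin(th))/1e3,cen[1]+(a*np.sin(th)+b*np.cos(th))/1e3,z])
        q=(proj(f,P)-[1.29,-.7]-[248,155]+.5)*12
        cv2.polylines(o,[q.astype(int)],True,col,1)
    outs.append(o)
cv2.imwrite("pics/t7.png",np.vstack([np.hstack(outs[:2]),np.hstack(outs[2:])]))
E
```

```text
23 [258.43478261 165.65217391]
[0.39991788 9.45778963] [-0.68992734  0.72387862] angle world 2.3802039790926113 ((10.750001907348633, 10.750000953674316), (2.1213204860687256, 9.899495124816895), 45.0)
```

View pics/t7.png

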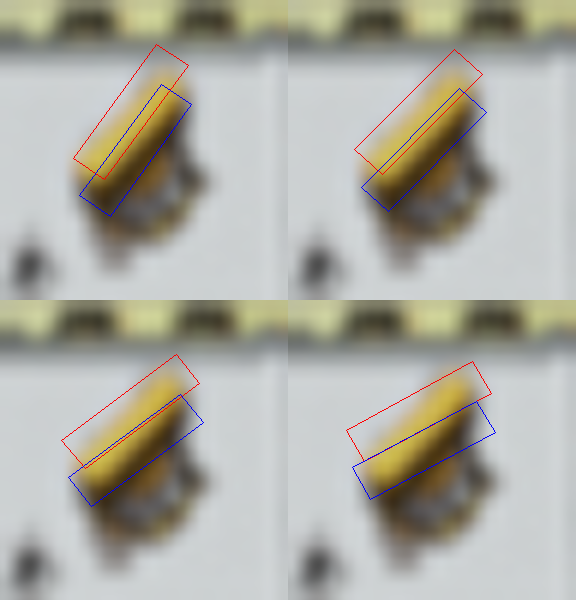

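```bash
python3 - <<'E'
from h import *
f=grab_frame("top");s=grab_frame("side")
im=cv2.imread("pics/side0.png");c=im[165:195,275:300];hsv=cv2.cvtColor(c,cv2.COLOR_BGR2HSV)
m=cv2.inRange(hsv,(10,110,60),(35,255,255));p=np.argwhere(m)[:,::-1]+[275,165];print(len(p),p.mean(0),p.min(0),p.max(0))
sc=(287.4,177.7)
print("side atz .115",atz(s,sc,.115)); print("top atz .129",atz(f,(258.4,165.65),.129),"biased",atz(f,(258.4+1.29,165.65-.7),.129))
print(tri([f,s],[(258.4,165.65),(287.4,177.7-2)]))
E
```

```text
5 [288. 176.] [286 176] [290 176]
side atz .115 [0.63786863 0.06054482 0.115     ]
top atz .129 [0.63251305 0.05853391 0.129     ] biased [0.63459129 0.05493501 0.129     ]
[0.6344203  0.05833586 0.12513555]
```

Emit:
apply_moves(commands=[[50, 20, 50, -4, -0.15, 0, 0], [50, 20, 100, -4, -0.3, 0, 0], [50, 20, 150, -4, -0.45, 0, 0], [50, 20, 191, -4, -0.6, 0, 0], [50, 20, 191, -4, -0.79, 0, 0], [50, 20, 191, -4, -0.79, 0, 0], [50, 20, 191, -4, -0.79, 0, 0]])

```text
clock: 6.4
tcp_pos: [0.6342, 0.0572, 0.1692]
orientation: [0.61, 1.487, -0.611]
contact_force: [-0.7, -0.1, -0.4]
grip_width: 0.0503
```

```bash
python3 - <<'E'
from h import *
st();s=grab_frame("side");t=grab_frame("top")
tc=r.get_obs()["tcp_pos"]
crop(s,245,130,335,210,6,"pics/s8.png",[(proj(s,tc)[0],(0,0,255))]);cv2.imwrite("pics/t8.png",t["pixels"][:,:,::-1])
print(rel([.636,.057,.101],.8))
E
```

```text
t 6.4 tcp [0.6342 0.0572 0.1692] F [-0.7 -0.1 -0.4] w 0.0503 j [ 0.283  0.562 -0.659  1.673  0.386  1.043  0.291] tool y yaw 0.79 x [-0.003  0.001 -1.   ]
(array([69.1,  1.3,  1.5]), array([-0.011, -0.001,  0.001]))
```

View pics/s8.png

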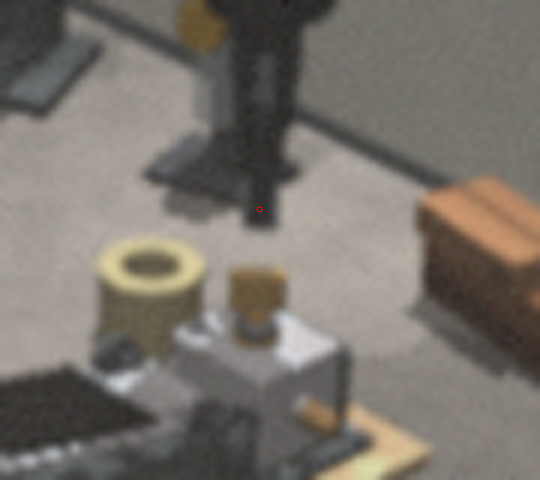

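Emit:
apply_moves(commands=[[50, 30, 1, 0, 0, 0, 0], [50, 50, 1, 0, 0, 0, 0], [50, 60, 1, 0, 0, 0, 0], [50, 66, 1, 0, 0, 0, 0], [50, 66, 1, 0, 0, 0, 0]])

```text
clock: 7.0
tcp_pos: [0.6354, 0.0579, 0.105]
orientation: [0.61, 1.484, -0.611]
contact_force: [0.1, 0.3, 0.4]
grip_width: 0.05
```

```bash
python3 - <<'E'
from h import *
st();s=grab_frame("side")
crop(s,245,130,335,210,6,"pics/s9.png",[(proj(s,r.get_obs()["tcp_pos"])[0],(0,0,255))])
E
```

```text
t 7.0 tcp [0.6354 0.0579 0.105 ] F [0.1 0.3 0.4] w 0.05 j [ 0.255  0.634 -0.623  1.719  0.444  0.935  0.245] tool y yaw 0.79 x [-0.001 -0.    -1.   ]
```

View pics/s9.png

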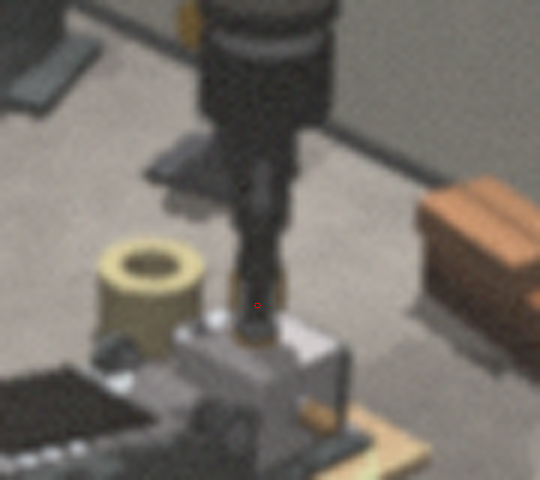

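Emit:
apply_moves(commands=[[20, 2.5, 0, 0, 0, 0, 0], [20, 2.5, 0, 0, 0, 0, 0], [4, 2.5, 0, 0, 0, 0, 0], [4, 2.5, 0, 0, 0, 0, 0], [4, 2.5, 0, 0, 0, 0, 0], [4, 2.5, 0, 0, 0, 0, 0]], force=40)

```text
clock: 7.65
tcp_pos: [0.6349, 0.0571, 0.1032]
orientation: [0.609, 1.484, -0.612]
contact_force: [-4.6, -2.7, 4.8]
grip_width: 0.0081
```

```bash
python3 - <<'E'
from h import *
st();o=r.get_obs();M=R.from_rotvec(o["orientation"]);print("tool F",M.inv().apply(o["contact_force"]).round(1),"mom",o["moment"].round(3))
E
```

```text
t 7.65 tcp [0.6349 0.0571 0.1032] F [-4.6 -2.7  4.8] w 0.0081 j [ 0.255  0.635 -0.622  1.721  0.446  0.933  0.243] tool y yaw 0.79 x [-0.001 -0.001 -1.   ]
tool F [-4.8 -5.2 -1.4] mom [-0.492  1.019  0.015]
```

Emit:
apply_moves(commands=[[4, 0, -0.5, 0, 0.1, 0, 0], [4, 0, -0.5, 0, 0.2, 0, 0], [4, 0.1, -0.5, 0, 0.3, 0, 0], [4, 0.1, -0.5, 0, 0.4, 0, 0], [4, 0.1, -0.5, 0, 0.5, 0, 0], [4, 0.1, -0.5, 0, 0.5, 0, 0]])

```text
clock: 8.25
tcp_pos: [0.6347, 0.057, 0.1031]
orientation: [0.993, 1.332, -0.996]
contact_force: [-5.1, -2.9, 6.2]
grip_width: 0.0081
```

```bash
cat > chk.py <<'E'
from h import *
st();o=r.get_obs();M=R.from_rotvec(o["orientation"]);print("tool F",M.inv().apply(o["contact_force"]).round(1),"mom",o["moment"].round(3))
s=grab_frame("side")
import sys
crop(s,245,130,335,210,6,sys.argv[1])
E
python3 chk.py pics/s10.png
```

```text
t 8.25 tcp [0.6347 0.057  0.1031] F [-5.1 -2.9  6.2] w 0.0081 j [ 0.176  0.607 -0.505  1.727  0.361  0.902 -0.193] tool y yaw 0.288 x [-0.001 -0.001 -1.   ]
tool F [-6.2 -5.8  1.3] mom [-0.459  0.999 -0.073]
```

View pics/s10.png

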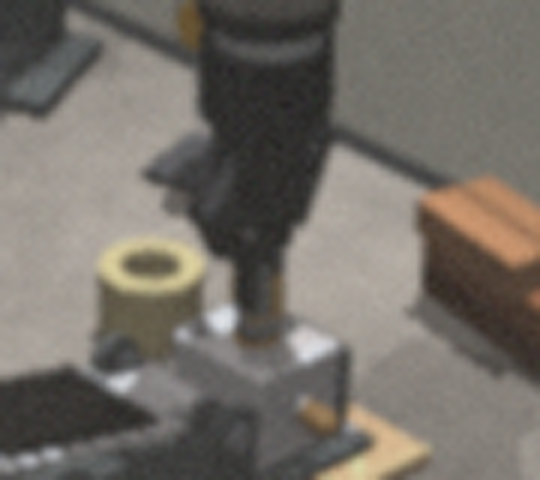

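Emit:
apply_moves(commands=[[4, 0, 0, 0, 0.12, 0, 0], [4, 0, 0, 0, 0.24, 0, 0], [4, 0.1, 0, 0, 0.36, 0, 0], [4, 0.1, 0, 0, 0.48, 0, 0], [4, 0.1, 0, 0, 0.6, 0, 0], [4, 0.2, 0, 0, 0.72, 0, 0], [4, 0.2, 0, 0, 0.84, 0, 0], [4, 0.2, 0, 0, 0.96, 0, 0], [4, 0.3, 0, 0, 1.08, 0, 0], [4, 0.3, 0, 0, 1.2, 0, 0], [4, 0.3, 0, 0, 1.3, 0, 0], [4, 0.3, 0, 0, 1.4, 0, 0], [4, 0.4, 0, 0, 1.5, 0, 0], [4, 0.4, 0, 0, 1.5, 0, 0]])

```text
clock: 9.7
tcp_pos: [0.634, 0.0573, 0.1027]
orientation: [2.022, 0.368, -2.028]
contact_force: [-7.0, -2.1, 7.4]
grip_width: 0.0082
```

```bash
python3 chk.py pics/s11.png
```

```text
t 9.7 tcp [0.634  0.0573 0.1027] F [-7.  -2.1  7.4] w 0.0082 j [-0.08   0.559 -0.148  1.747  0.105  0.846 -1.487] tool y yaw -1.211 x [-0.002 -0.001 -1.   ]
tool F [-7.4 -0.5  7.3] mom [-0.362  1.44  -0.086]
```

View pics/s11.png

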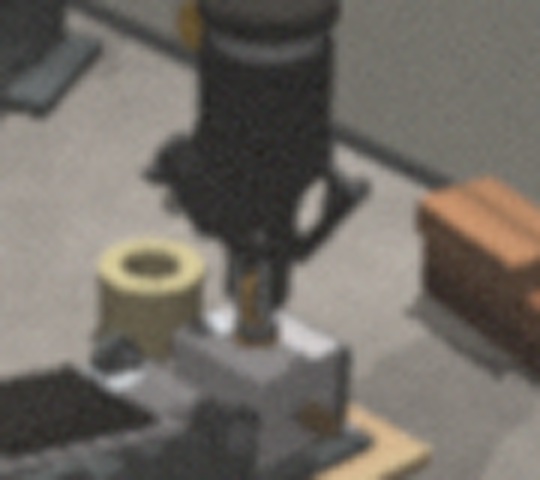

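Emit:
apply_moves(commands=[[4, 0, 0, 0, 0.06, 0, 0], [4, 0, 0, 0, 0.12, 0, 0], [4, 0, 0, 0, 0.18, 0, 0], [4, 0, 0, 0, 0.22, 0, 0], [4, 0, 0, 0, 0.22, 0, 0]])

```text
clock: 10.25
tcp_pos: [0.6339, 0.0573, 0.1026]
orientation: [2.145, 0.152, -2.15]
contact_force: [-7.0, -1.9, 7.8]
grip_width: 0.0083
```

```bash
python3 chk.py pics/s12.png
```

```text
t 10.25 tcp [0.6339 0.0573 0.1026] F [-7.  -1.9  7.8] w 0.0083 j [-0.119  0.556 -0.095  1.75   0.067  0.841 -1.674] tool y yaw -1.429 x [-0.003 -0.001 -1.   ]
tool F [-7.8  0.9  7.2] mom [-0.306  1.42  -0.048]
```

Emit:
apply_moves(commands=[[4, 0, 0, 0, 0.03, 0, 0], [4, 0, 0, 0, 0.06, 0, 0], [4, 0, 0, 0, 0.06, 0, 0]])

```text
clock: 10.6
tcp_pos: [0.634, 0.0574, 0.1026]
orientation: [2.177, 0.089, -2.182]
contact_force: [-6.4, -1.4, 7.4]
grip_width: 0.0083
```

```bash
python3 chk.py pics/s12.png
```

```text
t 10.6 tcp [0.634  0.0574 0.1026] F [-6.4 -1.4  7.4] w 0.0083 j [-0.13   0.556 -0.08   1.751  0.057  0.84  -1.724] tool y yaw -1.489 x [-0.003 -0.001 -1.   ]
tool F [-7.4  0.9  6.5] mom [-0.325  1.466  0.01 ]
```

Emit:
apply_moves(commands=[[4, 0, 0, 0, 0.03, 0, 0], [4, 0, 0, 0, 0.06, 0, 0], [4, 0, 0, 0, 0.06, 0, 0]])

```text
clock: 10.95
tcp_pos: [0.634, 0.0574, 0.1026]
orientation: [2.207, 0.024, -2.213]
contact_force: [-7.5, -1.9, 7.8]
grip_width: 0.0083
```

```bash
python3 chk.py pics/s12.png
```

```text
t 10.95 tcp [0.634  0.0574 0.1026] F [-7.5 -1.9  7.8] w 0.0083 j [-0.14   0.555 -0.065  1.752  0.046  0.838 -1.776] tool y yaw -1.549 x [-0.002 -0.    -1.   ]
tool F [-7.8  1.7  7.5] mom [-0.31   1.396  0.004]
```

```bash
sed -i 's/^s=grab/print("tau7",o["tau"][6].round(3))\ns=grab/' chk.py; python3 chk.py pics/s12.png
```

```text
t 11.0 tcp [0.6339 0.0574 0.1026] F [-6.3 -1.7  8.1] w 0.0081 j [-0.14   0.555 -0.066  1.752  0.046  0.839 -1.775] tool y yaw -1.548 x [-0.003 -0.    -1.   ]
tool F [-8.   1.6  6.4] mom [-0.349  1.416 -0.021]
tau7 -0.032
```

Emit:
apply_moves(commands=[[4, 0, 0, 0, 0.03, 0, 0], [4, 0, 0, 0, 0.06, 0, 0], [4, 0, 0, 0, 0.06, 0, 0]])

```text
clock: 11.35
tcp_pos: [0.6339, 0.0574, 0.1026]
orientation: [-2.201, 0.041, 2.207]
contact_force: [-6.7, -1.3, 7.1]
grip_width: 0.0081
```

```bash
python3 chk.py pics/s12.png
```

```text
t 11.35 tcp [0.6339 0.0574 0.1026] F [-6.7 -1.3  7.1] w 0.0081 j [-0.151  0.555 -0.051  1.753  0.037  0.838 -1.826] tool y yaw -1.607 x [-0.003 -0.001 -1.   ]
tool F [-7.1  1.6  6.7] mom [-0.393  1.458  0.646]
tau7 -0.897
```

Emit:
apply_moves(commands=[[4, 0, 0, 0, 0.03, 0, 0], [4, 0, 0, 0, 0.06, 0, 0], [4, 0, 0, 0, 0.06, 0, 0]])

```text
clock: 11.7
tcp_pos: [0.634, 0.0575, 0.1026]
orientation: [-2.171, 0.104, 2.176]
contact_force: [-7.1, -1.9, 8.3]
grip_width: 0.0083
```

```bash
python3 chk.py pics/s12.png
```

```text
t 11.7 tcp [0.634  0.0575 0.1026] F [-7.1 -1.9  8.3] w 0.0083 j [-0.162  0.554 -0.036  1.754  0.027  0.837 -1.876] tool y yaw -1.665 x [-0.002 -0.001 -1.   ]
tool F [-8.2  2.6  6.9] mom [-0.476  1.478  1.225]
tau7 -1.472
```

Emit:
apply_moves(commands=[[4, 0, 0, 0, -0.06, 0, 0], [4, 0, 0, 0, -0.12, 0, 0], [4, 0, 0, 0, -0.12, 0, 0]])

```text
clock: 12.05
tcp_pos: [0.6339, 0.0574, 0.1026]
orientation: [2.206, 0.027, -2.212]
contact_force: [-7.2, -0.9, 8.6]
grip_width: 0.0083
```

```bash
python3 chk.py pics/s13.png
```

```text
t 12.05 tcp [0.6339 0.0574 0.1026] F [-7.2 -0.9  8.6] w 0.0083 j [-0.139  0.555 -0.067  1.752  0.047  0.839 -1.774] tool y yaw -1.546 x [-0.003 -0.    -1.   ]
tool F [-8.5  0.7  7.2] mom [-0.293  1.485  0.052]
tau7 0.389
```

Emit:
apply_moves(commands=[[4, 0, 0, 0, -0.12, 0, 0], [4, 0, 0, 0, -0.24, 0, 0], [4, -0.1, 0, 0, -0.36, 0, 0], [4, -0.1, 0, 0, -0.48, 0, 0], [4, -0.1, 0, 0, -0.6, 0, 0], [4, -0.2, 0, 0, -0.72, 0, 0], [4, -0.2, 0, 0, -0.84, 0, 0], [4, -0.2, 0, 0, -0.96, 0, 0], [4, -0.3, 0, 0, -1.08, 0, 0], [4, -0.3, 0, 0, -1.2, 0, 0], [4, -0.3, 0, 0, -1.32, 0, 0], [4, -0.4, 0, 0, -1.44, 0, 0], [4, -0.4, 0, 0, -1.52, 0, 0], [4, -0.4, 0, 0, -1.576, 0, 0], [4, -0.4, 0, 0, -1.576, 0, 0], [4, -0.4, 0, 0, -1.576, 0, 0]])

```text
clock: 13.7
tcp_pos: [0.6345, 0.0569, 0.103]
orientation: [1.188, 1.223, -1.19]
contact_force: [-5.3, -2.7, 5.7]
grip_width: 0.0083
```

```bash
python3 chk.py pics/s14.png; python3 - <<'E'
from h import *
t=grab_frame("top");cv2.imwrite("pics/t14.png",t["pixels"][:,:,::-1])
E
```

```text
t 13.7 tcp [0.6345 0.0569 0.103 ] F [-5.3 -2.7  5.7] w 0.0083 j [ 0.135  0.595 -0.446  1.73   0.317  0.89  -0.419] tool y yaw 0.028 x [-0.001 -0.001 -1.   ]
tool F [-5.7 -5.4  2.6] mom [-0.535  1.109  0.088]
tau7 -0.041
```

View pics/s14.png

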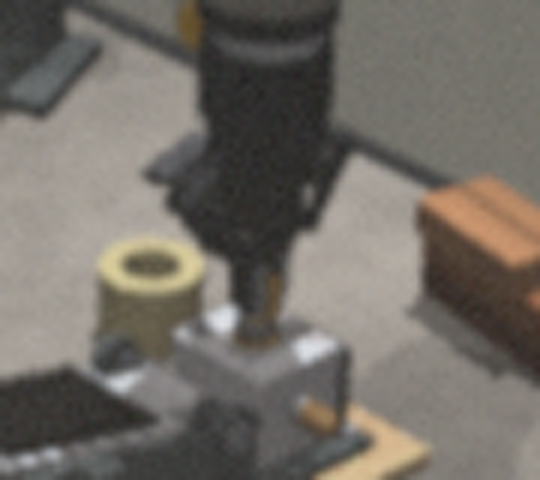

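View pics/t14.png

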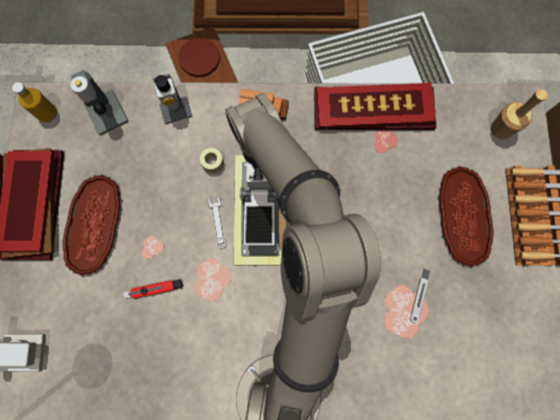

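```bash
python3 -c "
from bench import r
print(r.hand_in())"
```

```text
the job is handed in; nothing more can be done
None
```

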